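# Feel for the latched heating-zone key and release it

## Task

One of the four identical push-push keys of the grey key box, which switch the casting table's heating zones, has been left latched in. Tap all four keys lightly with the fingertips, one at a time from the robot's left end of the row to the right, to feel which one is latched but without changing any of them; then press the latched key all the way in and let it spring up. All four keys must end raised; pick nothing up and leave everything else on the table where it is.

Things in the scene. Friction and masses are not known exactly. Their poses are not given: they have to be found in the camera images.
- key_box: grey key box, 130 mm deep (own x, away from the robot), 270 mm wide (own y, to the left), 55 mm high to its top plate, fixed to the table, turned at most 0.25 rad; origin at the centre of its underside. In its top four keys in a row along own y, 60 mm apart (own y +90, +30, -30, -90 mm; own x -12 mm), 22 mm gap between caps, each in a black bezel 3 mm high
- key_a: one of the four identical ivory key caps, 46 mm (box x) by 38 mm (box y), flat top; origin at the centre of the top face, z up. The letter does not tell its place in the row. It moves straight down. Raised, its top is 71 mm above the table (16 mm above the top plate); latched, about 4 mm lower; the stop is 10.5 mm below the raised height
- key_b: identical to key_a. How the keys latch: a raised key pressed in 7 to 8 mm or more and let go stays latched, 4 mm in; pressed less than 6.5 mm it comes back up. A latched key pressed to 9 mm or more below the raised height (5 mm further) and let go springs up; pressed to less than 7.5 mm below it stays latched
- key_c: identical to key_a. How the keys feel: a raised key starts to give at 1.5 N and gives 2.5 mm for each further newton; a latched key gives less than 1 mm until about 3.2 N, then as a raised one; at the stop the spring pushes back with 6 N (moving at 50 mm/s adds up to 1 to 2 N)
- key_d: identical to key_a
- pour_cup: clear plastic portion cup, 70 mm across the rim, 80 mm high, standing left of the box; origin at the centre of its underside
- wick_spool: white spool of cotton wick, 62 mm diameter, 51 mm high, standing right of the box; origin at the centre of its underside
- marker: black and white felt marker, 138 mm long, 16 mm thick, lying in front of the box; origin under its middle, long axis = own y
- nut_m16_2: dark hexagon nut, 24 x 27 x 13 mm, lying near the box's front right corner; origin at the centre of its underside
- nut_m16_4: dark hexagon nut, 24 x 27 x 13 mm, lying near the other nut; origin at the centre of its underside
- milky_bottle: milky plastic bottle with a white cap, 72 mm diameter, 165 mm high, standing to the right of the box; origin at the centre of its underside
- pin_tin: flat dark hinged tin, 78 x 102 x 28 mm, lying in front of the box's left end; origin at the centre of its underside
- hex_key: dark hexagon key, 38 x 109 x 7 mm, lying on the box's top plate behind the keys; origin under its middle, long axis = own y

How it is judged (in metres and radians):
On the way, in this order (a step that is already met when the one before it is completed fails the run):
1. the left-hand end key is tapped by the fingers while the latched key is still latched (((y of key_a in the frame of key_box between 0.06 and 1 m and contact force between the fingers and key_a above 0.3 N) or (y of key_b in the frame of key_box between 0.06 and 1 m and contact force between the fingers and key_b above 0.3 N) or (y of key_c in the frame of key_box between 0.06 and 1 m and contact force between the fingers and key_c above 0.3 N) or (y of key_d in the frame of key_box between 0.06 and 1 m and contact force between the fingers and key_d above 0.3 N)) and (z of key_a in the frame of key_box between 0.0635 and 0.068 m or z of key_b in the frame of key_box between 0.0635 and 0.068 m or z of key_c in the frame of key_box between 0.0635 and 0.068 m or z of key_d in the frame of key_box between 0.0635 and 0.068 m)), for 0.04 s.
2. the second key from the left is tapped by the fingers while the latched key is still latched (((y of key_a in the frame of key_box between 0 and 0.06 m and contact force between the fingers and key_a above 0.3 N) or (y of key_b in the frame of key_box between 0 and 0.06 m and contact force between the fingers and key_b above 0.3 N) or (y of key_c in the frame of key_box between 0 and 0.06 m and contact force between the fingers and key_c above 0.3 N) or (y of key_d in the frame of key_box between 0 and 0.06 m and contact force between the fingers and key_d above 0.3 N)) and (z of key_a in the frame of key_box between 0.0635 and 0.068 m or z of key_b in the frame of key_box between 0.0635 and 0.068 m or z of key_c in the frame of key_box between 0.0635 and 0.068 m or z of key_d in the frame of key_box between 0.0635 and 0.068 m)), for 0.04 s.
3. the third key from the left is tapped by the fingers while the latched key is still latched (((y of key_a in the frame of key_box between -0.06 and 0 m and contact force between the fingers and key_a above 0.3 N) or (y of key_b in the frame of key_box between -0.06 and 0 m and contact force between the fingers and key_b above 0.3 N) or (y of key_c in the frame of key_box between -0.06 and 0 m and contact force between the fingers and key_c above 0.3 N) or (y of key_d in the frame of key_box between -0.06 and 0 m and contact force between the fingers and key_d above 0.3 N)) and (z of key_a in the frame of key_box between 0.0635 and 0.068 m or z of key_b in the frame of key_box between 0.0635 and 0.068 m or z of key_c in the frame of key_box between 0.0635 and 0.068 m or z of key_d in the frame of key_box between 0.0635 and 0.068 m)), for 0.04 s.
4. the right-hand end key is tapped by the fingers while the latched key is still latched (((y of key_a in the frame of key_box between -1 and -0.06 m and contact force between the fingers and key_a above 0.3 N) or (y of key_b in the frame of key_box between -1 and -0.06 m and contact force between the fingers and key_b above 0.3 N) or (y of key_c in the frame of key_box between -1 and -0.06 m and contact force between the fingers and key_c above 0.3 N) or (y of key_d in the frame of key_box between -1 and -0.06 m and contact force between the fingers and key_d above 0.3 N)) and (z of key_a in the frame of key_box between 0.0635 and 0.068 m or z of key_b in the frame of key_box between 0.0635 and 0.068 m or z of key_c in the frame of key_box between 0.0635 and 0.068 m or z of key_d in the frame of key_box between 0.0635 and 0.068 m)), for 0.04 s.
5. the latched key is pressed right in, past its catch (((z of key_a in the frame of key_box below 0.0625 m and contact force between the fingers and key_a above 1 N) or (z of key_b in the frame of key_box below 0.0625 m and contact force between the fingers and key_b above 1 N) or (z of key_c in the frame of key_box below 0.0625 m and contact force between the fingers and key_c above 1 N) or (z of key_d in the frame of key_box below 0.0625 m and contact force between the fingers and key_d above 1 N))), for 0.04 s.
At the end, for the whole second after the job is handed in: all four keys stand raised (each cap's top within 1.5 mm of its raised height above the box) and at rest (z of each of key_a, key_b, key_c, key_d in the frame of key_box above 0.0695 m and linear speed of each of key_a, key_b, key_c, key_d below 0.01 m/s); the robot touches nothing.
It fails at once if a raised key is pressed in more than 6.5 mm while another key is latched ((z of key_a in the frame of key_box below 0.068 m and z of key_b in the frame of key_box below 0.0645 m) or (z of key_a in the frame of key_box below 0.068 m and z of key_c in the frame of key_box below 0.0645 m) or (z of key_a in the frame of key_box below 0.068 m and z of key_d in the frame of key_box below 0.0645 m) or (z of key_b in the frame of key_box below 0.068 m and z of key_a in the frame of key_box below 0.0645 m) or (z of key_b in the frame of key_box below 0.068 m and z of key_c in the frame of key_box below 0.0645 m) or (z of key_b in the frame of key_box below 0.068 m and z of key_d in the frame of key_box below 0.0645 m) or (z of key_c in the frame of key_box below 0.068 m and z of key_a in the frame of key_box below 0.0645 m) or (z of key_c in the frame of key_box below 0.068 m and z of key_b in the frame of key_box below 0.0645 m) or (z of key_c in the frame of key_box below 0.068 m and z of key_d in the frame of key_box below 0.0645 m) or (z of key_d in the frame of key_box below 0.068 m and z of key_a in the frame of key_box below 0.0645 m) or (z of key_d in the frame of key_box below 0.068 m and z of key_b in the frame of key_box below 0.0645 m) or (z of key_d in the frame of key_box below 0.068 m and z of key_c in the frame of key_box below 0.0645 m)).
It fails at once if a cup, bottle, tool or other thing lying about is moved more than 20 mm (distance of any of pour_cup, wick_spool, marker, nut_m16_2, nut_m16_4, milky_bottle, pin_tin, hex_key from where it was at the start of the episode above 0.02 m).
It also fails if it takes over 48 s, if anything falls off the work surface, if the arm or the gripper's body presses on something with over 40 N, if the wrist force passes 120 N, or if a joint passes its speed limit or range.

## Robot

A 7-joint arm with a two-finger parallel gripper is mounted at the origin on the work surface; the furniture and walls round the work are solid. World frame = base frame: x ahead of the robot, y to its left, z up, the work surface at z = 0. Lengths are in mm, angles in rad, forces in N, time in s.
With the tool pointing down it reaches from about 425 to 875 mm from the base axis. Payload 8.4 kg.
Tool frame: the origin (TCP) lies on the centre line of the jaws, within the pads' length; the fingertips stand 14 mm ahead of it and the grasp point (between the pads) lies 5 mm behind it (arm.tip_extent is the z of the fingertips in the tool frame, in mm); z points along the fingers, y is the direction in which the jaws open and shut (so a half turn about z gives the same grasp; the last joint's range is limited). The gripper opens to 85 mm and grips with 20 to 120 N. Pads are 22 mm wide; open, the fingers measure 114 mm over their backs; the gripper's body (76 mm by 85 mm) begins 54 mm behind the grasp point. The pads swing forward as they close: fully open they stand 13 mm farther back than shut.
Start: joints at [-1.222, 0.333, 0.04, 1.465, -0.013, 1.343, -0.059], TCP at [281.437, 585.882, 245.308] pointing down, gripper open.
Joint ranges: [-2.58, 2.58], [-0.38, 2.09], [-1.3, 1.39], [0.25, 2.4], [-1.5, 4.64], [0.08, 2.09], [-2.65, 2.65]. Speed limits (rad/s): [2.22, 2.22, 2.79, 2.79, 3.14, 3.14, 3.14].

## Interface

Orientations are given as a rotation vector (axis times angle).
In Python, from rig import arm gives the robot as it stands. The module is installed in compiled form; this text tells all that it offers.
- The arm moves only by the shell command python3 -m crank 'ROWS' [FORCE]. ROWS is JSON, a list of rows, each an object with "xyz": the shift along the tool's x, y, z in m, a list of three; "twist": the turn about the tool's z in rad; "fingers": the closure in counts, from 0 (fully open) to 255 (shut). A call has 1 to 12 rows; each row shifts and turns the commanded pose from where the row before left it, along the tool's axes as they then stand; what a row does not reach is not made up. A row lasts 1/10 s, in which the tool goes at most 50 mm and 8.59 degrees, less where a joint would pass 70% of its speed; a pose out of reach is approached as far as the arm can. A call is refused whole if a number of a shift passes 0.05 or a number of a turn 0.15, either way. A call with a gripper value outside its range is refused whole. The fingers move at their own pace and stop on an object; FORCE is the grip in N (left out, the last holds). Time passes only in rows, so rows that do not move let the fingers close. It gives the time, the measured TCP pose, the force and the opening at its end, in the units of the state.
- arm.observe(): the state, without advancing time (a new reading comes with each control period).
- arm.get_image(name): name is "scene" or "side" or "wrist"; returns the picture (420x560x3 uint8, red, green, blue); there is no depth.
- arm.camera_params(name): a dict with "fx", "fy", "cx", "cy" (pixels), "dist_coeffs" ([k1, k2, p1, p2, k3] as OpenCV has them; the pictures are not rectified), "origin" and "rotation" of the camera in the world. Camera axes: x right, y down, z forward; pixel columns grow to the right and rows downward; lengths in mm; the calibration is good to about 2 mm. A picture is of the moment at which its call begins: read the wrist's pose just before it. camera_params takes no time and is no camera call; for the wrist camera it gives the pose at the moment of the call.
- arm.sign_off(): hands the job in, once; it reports no verdict.
The state is a dict: "clock": time; "qpos": joint angles; "joint_vel": joint speeds; "tau": joint torques, N m; "tool_pos": TCP position; "orientation": TCP orientation; "contact_force": force on the tool from outside, world axes, zero at the start; "torque": the same for the moment, N m; "finger_gap": opening from 0.0 (shut) to 1.0 (fully open).
Only numpy, scipy, OpenCV 4.12 (cv2) and the standard library are available. Lean on these libraries where they do the work, as an engineer would, in place of code of your own. Each camera call takes 0.05 s, during which the arm holds its last target.

## Working session

There is one attempt and no reset: what is moved stays moved. The work goes in short steps, Python scripts to look and compute and a shell command to move; the robot and the scene stay as the last step left them, time stands still between calls to the robot, and variables do not carry over. Pictures are saved under pics/ and viewed, and the job is handed in when it is done.

```bash
mkdir -p pics
python3 - <<'E'
from rig import arm
import cv2,json
s=arm.observe();print(s)
print(arm.tip_extent)
for n in ["scene","side","wrist"]:
    print(n,arm.camera_params(n))
    cv2.imwrite(f"pics/{n}0.png",arm.get_image(n)[:,:,::-1])
E
```

```text
{'clock': 0.0, 'qpos': array([-1.22223401,  0.33387953,  0.03990029,  1.46629782, -0.01336037,
        1.3432914 , -0.0585322 ]), 'joint_vel': array([ 0.00012492, -0.00126384, -0.00023387,  0.00081794,  0.00053154,
       -0.00025054,  0.00086399]), 'tau': array([-5.10885675e-04, -6.58547401e+01,  1.36539180e+00, -4.05567348e+01,
        1.67903700e-02,  1.23636311e-02,  2.41568250e-05]), 'tool_pos': array([281.27800529, 585.49887167, 244.4289144 ]), 'orientation': array([-6.97537759e-01, -3.06296505e+00,  2.50976118e-03]), 'contact_force': array([-0.03932062,  0.40362921, -0.87586358]), 'torque': array([-0.02771772, -0.05142666, -0.01811769]), 'finger_gap': 0.9985632207498137}
14.0
scene {'fx': 412.794658287371, 'fy': 412.794658287371, 'cx': 280.6671422287241, 'cy': 201.35049398747273, 'dist_coeffs': array([-0.00290484,  0.        ,  0.        ,  0.        ,  0.        ]), 'origin': array([-142.6929902 , -403.55881846,  616.29076604]), 'rotation': array([-1.945027  ,  1.1746085 , -0.62730881])}
side {'fx': 495.5394550460971, 'fy': 495.5394550460971, 'cx': 271.44123509374043, 'cy': 212.95708272517734, 'dist_coeffs': array([-0.17168794,  0.        ,  0.        ,  0.        ,  0.        ]), 'origin': array([489.41573637, 810.55666948, 837.41144404]), 'rotation': array([-0.02327695,  2.820983  , -1.30880849])}
wrist {'fx': 302.9574817638587, 'fy': 302.9574817638587, 'cx': 273.13288900470025, 'cy': 211.14246533452337, 'dist_coeffs': array([0.0079788, 0.       , 0.       , 0.       , 0.       ]), 'origin': array([221.9531479 , 615.16082768, 372.89223732]), 'rotation': array([2.46178647, 1.54862961, 0.204887  ])}
```

View pics/scene0.png

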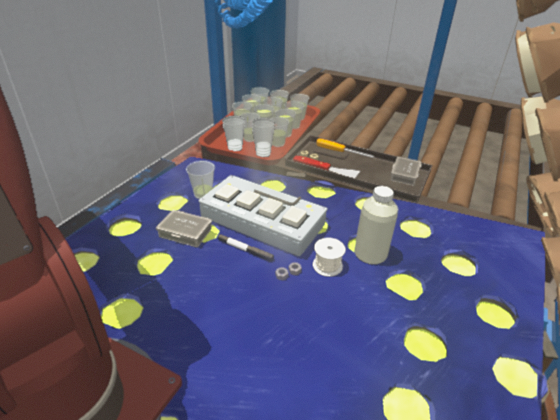

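View pics/side0.png

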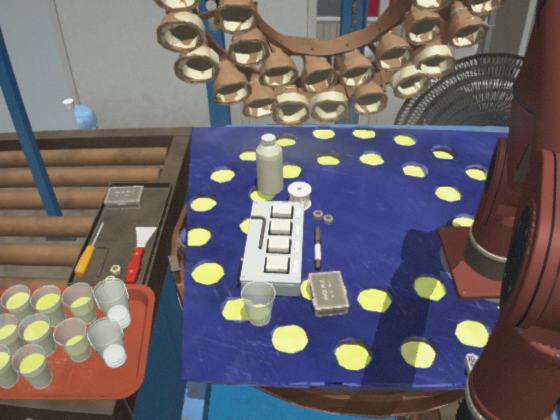

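View pics/wrist0.png

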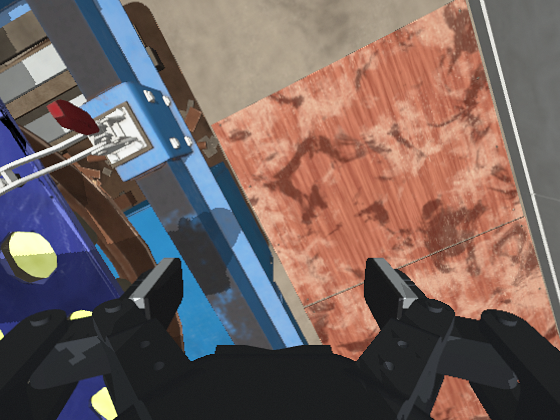

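The scene view shows four ivory keys at about (228,192), (249,200), (270,208) and (294,215). In the side view they are at about (283,210), (281,226), (279,243) and (277,263). The cup stands just past the left end of the box and the tin lies in front of it. Next I'll segment the caps.

Run:
```python
import cv2,numpy as np
a=cv2.imread("pics/scene0.png");b=cv2.imread("pics/side0.png")
A=cv2.resize(a[165:265,185:335],None,fx=5,fy=5,interpolation=cv2.INTER_CUBIC)
B=cv2.resize(b[190:310,230:350],None,fx=5,fy=5,interpolation=cv2.INTER_CUBIC)
cv2.imwrite("pics/sceneZ.png",A);cv2.imwrite("pics/sideZ.png",B)
for (u,v) in [(228,192),(249,201),(270,208),(294,216),(240,210)]: print(a[v,u])
for (u,v) in [(283,210),(281,226),(279,243),(277,262),(295,250)]: print(b[v,u])
```

```text
[228 240 242]
[236 243 244]
[222 235 237]
[225 237 239]
[242 243 241]
[228 241 242]
[224 239 241]
[224 239 241]
[224 239 241]
[242 245 243]
```

View pics/sceneZ.png

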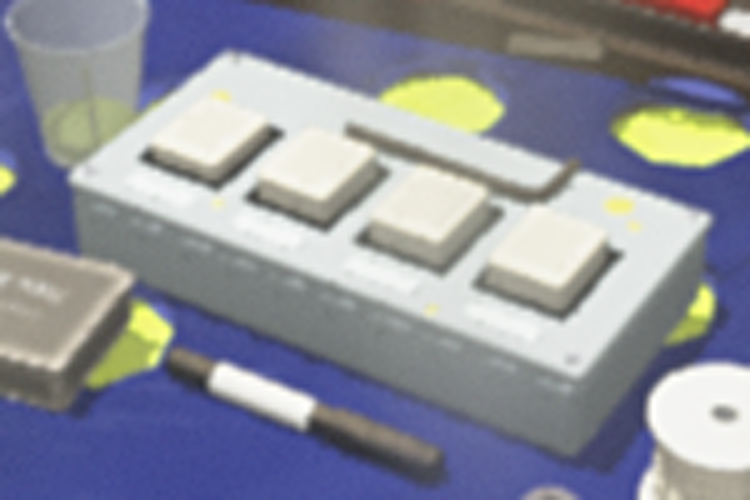

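View pics/sideZ.png

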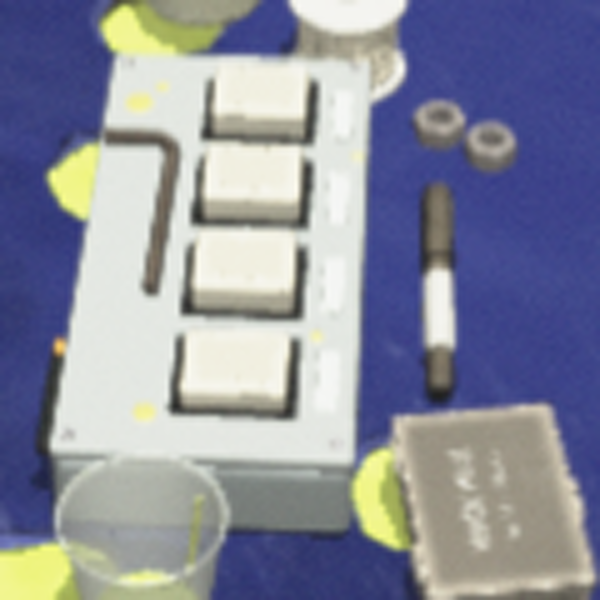

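In the zooms, the left-end key (scene crop (210,140)) shows shorter side walls than the other three, so it is probably the latched one; the tapping will settle that. Next I'll mask the top faces and cast rays.

```bash
cat > h.py <<'E'
import cv2,numpy as np
from rig import arm
def ray(n,uv):
    p=arm.camera_params(n);K=np.array([[p['fx'],0,p['cx']],[0,p['fy'],p['cy']],[0,0,1]])
    x=cv2.undistortPoints(np.array([[uv]],float),K,p['dist_coeffs'])[0,0]
    R=cv2.Rodrigues(p['rotation'])[0]
    return p['origin'],R@np.array([x[0],x[1],1])
def plane(n,uv,z):
    o,d=ray(n,uv);return o+d*(z-o[2])/d[2]
def tri(a,ua,b,ub):
    o1,d1=ray(a,ua);o2,d2=ray(b,ub)
    t=np.linalg.lstsq(np.c_[d1,-d2],o2-o1,rcond=None)[0]
    p,q=o1+t[0]*d1,o2+t[1]*d2
    return (p+q)/2,np.linalg.norm(p-q)
E
python3 - <<'E'
from h import *
C={}
for n,(x0,y0,x1,y1) in dict(scene=(205,180,315,230),side=(262,200,297,275)).items():
    im=cv2.imread(f"pics/{n}0.png").astype(int)
    m=((im[:,:,2]-im[:,:,0]>9)&(im[:,:,2]>222)).astype(np.uint8)
    M=np.zeros_like(m);M[y0:y1,x0:x1]=m[y0:y1,x0:x1]
    k,l,st,c=cv2.connectedComponentsWithStats(M,connectivity=4)
    L=[(c[i],st[i]) for i in range(1,k) if st[i,4]>25]
    for cc,s in L: print(n,cc.round(2),s)
    C[n]=[cc for cc,_ in L]
S=sorted(C['scene'],key=lambda c:c[0]);D=sorted(C['side'],key=lambda c:-c[1])
for a,b in zip(S,D):
    print([v.round(1) if hasattr(v,'round') else v for v in tri('scene',a,'side',b)],plane('scene',a,70).round(1),plane('side',b,70).round(1))
# plate corners (zoom coords /5 + offset)
f=lambda z,o:(np.array(z)+.5)/5-.5+o
sc=dict(LF=(73,178),LB=(232,52),RB=(710,215),RF=(572,378))
sd=dict(LF=(352,455),LB=(53,455),RB=(118,57),RF=(368,62))
for k in sc:
    a=f(sc[k],np.array([185,165]));b=f(sd[k],np.array([230,190]))
    p,e=tri('scene',a,'side',b);print(k,p.round(1),e.round(1))
E
```

```text
scene [273.77 185.57] [262 181  23  11 159]
scene [226.79 190.17] [216 183  22  15 155]
scene [312.44 191.41] [310 188   5   8  27]
scene [248.09 196.98] [237 191  22  14 162]
scene [270.24 205.26] [259 198  23  15 188]
scene [309.03 206.7 ] [305 204   9   8  37]
scene [294.07 213.91] [283 207  23  15 205]
side [281.44 207.73] [273 203  18  11 177]
side [280.02 224.06] [271 219  19  11 202]
side [278.48 241.53] [269 236  20  12 229]
side [276.49 262.04] [266 256  22  13 249]
[array([516.6,  61.9,  66. ]), np.float64(1.7)] [512.9  58.4  70. ] [515.8  66.6  70. ]
[array([513. ,   1.5,  69.5]), np.float64(1.2)] [513.3   1.1  70. ] [512.6   2.6  70. ]
[array([510.2, -57.7,  69.3]), np.float64(0.5)] [509.7 -58.2  70. ] [509.9 -56.7  70. ]
[array([509.6, -62.2, 119.8]), np.float64(10.1)] [583.1 -28.3  70. ] [ 507.3 -116.5   70. ]
LF [466.1 105.1  54.1] 1.2
LB [594.3 102.1  51.6] 4.5
RB [ 580.5 -164.7   53.9] 3.4
RF [ 452.5 -157.3   53.9] 2.3
```

The keys are about 60 mm apart along world -y: K1 ≈ (516.5, 62), K2 (513, 1.5), K3 (510, -57.5) and K4 ≈ (507, -117). Box yaw is about -0.05. K1 triangulates about 4 mm lower, at z = 66. I'll square up the tool and shut the fingers first.

```bash
python3 -m crank '[{"xyz":[0,0,0],"twist":-0.13,"fingers":255},{"xyz":[0,0,0],"twist":-0.13,"fingers":255},{"xyz":[0,0,0],"twist":-0.13,"fingers":255},{"xyz":[0,0,0],"twist":0,"fingers":255},{"xyz":[0,0,0],"twist":0,"fingers":255}]' 40
cat > st.py <<'E'
from h import *
import sys
from scipy.spatial.transform import Rotation as Ro
s=arm.observe();R=Ro.from_rotvec(s['orientation']).as_matrix()
print('t',s['clock'],'tcp',s['tool_pos'].round(2),'F',s['contact_force'].round(2),'gap',round(s['finger_gap'],3))
print(R.round(3).tolist())
if len(sys.argv)>1:
    t=np.array([float(v) for v in sys.argv[1:4]]) # target of TCP
    print('tool delta mm',(R.T@(t-s['tool_pos'])).round(1))
E
python3 st.py 516.5 62 130
```

```text
clock: 0.65
tool_pos: [281.5, 585.7, 245.1]
orientation: [-0.097, -3.14, 0.001]
contact_force: [-0.5, -0.2, -0.5]
finger_gap: 0.142
t 0.65 tcp [281.5  585.74 245.06] F [-0.51 -0.17 -0.46] gap 0.142
[[-0.998, 0.062, -0.0], [0.062, 0.998, -0.0], [0.0, -0.0, -1.0]]
tool delta mm [-266.9 -508.2  115.2]
```

```bash
python3 -m crank '[{"xyz":[-0.022,-0.042,0],"twist":0,"fingers":255},{"xyz":[-0.022,-0.042,0],"twist":0,"fingers":255},{"xyz":[-0.022,-0.042,0],"twist":0,"fingers":255},{"xyz":[-0.022,-0.042,0],"twist":0,"fingers":255},{"xyz":[-0.022,-0.042,0],"twist":0,"fingers":255},{"xyz":[-0.022,-0.042,0],"twist":0,"fingers":255},{"xyz":[-0.022,-0.042,0],"twist":0,"fingers":255},{"xyz":[-0.022,-0.042,0],"twist":0,"fingers":255},{"xyz":[-0.022,-0.042,0],"twist":0,"fingers":255},{"xyz":[-0.022,-0.042,0],"twist":0,"fingers":255},{"xyz":[-0.022,-0.042,0],"twist":0,"fingers":255},{"xyz":[-0.022,-0.042,0],"twist":0,"fingers":255}]'
python3 -m crank '[{"xyz":[0,0,0.03],"twist":0,"fingers":255},{"xyz":[0,0,0.03],"twist":0,"fingers":255},{"xyz":[0,0,0.03],"twist":0,"fingers":255},{"xyz":[0,0,0],"twist":0,"fingers":255},{"xyz":[0,0,0],"twist":0,"fingers":255}]'
python3 st.py 516.5 62 90
python3 - <<'E'
from h import *
for n in ["wrist","side","scene"]:
    cv2.imwrite(f"pics/{n}1.png",arm.get_image(n)[:,:,::-1])
print(arm.camera_params("wrist"))
E
```

```text
clock: 1.85
tool_pos: [516.3, 65.6, 245.6]
orientation: [0.096, 3.14, 0.001]
contact_force: [1.1, 0.4, -0.2]
finger_gap: -0.002
clock: 2.35
tool_pos: [515.9, 67.4, 155.9]
orientation: [-0.094, -3.14, 0.001]
contact_force: [-0.1, -0.2, 1.7]
finger_gap: 0.0
t 2.35 tcp [515.89  67.44 155.87] F [-0.06 -0.16  1.67] gap 0.0
[[-0.998, 0.06, -0.0], [0.06, 0.998, -0.0], [0.0, -0.0, -1.0]]
tool delta mm [-1.  -5.4 65.9]
{'fx': 302.9574817638587, 'fy': 302.9574817638587, 'cx': 273.13288900470025, 'cy': 211.14246533452337, 'dist_coeffs': array([0.0079788, 0.       , 0.       , 0.       , 0.       ]), 'origin': array([450.72595617,  72.15354095, 285.36363088]), 'rotation': array([2.1351545 , 2.01319074, 0.2726899 ])}
```

View pics/wrist1.png

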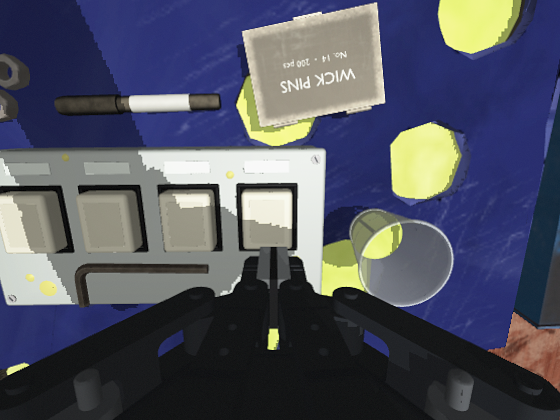

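View pics/scene1.png

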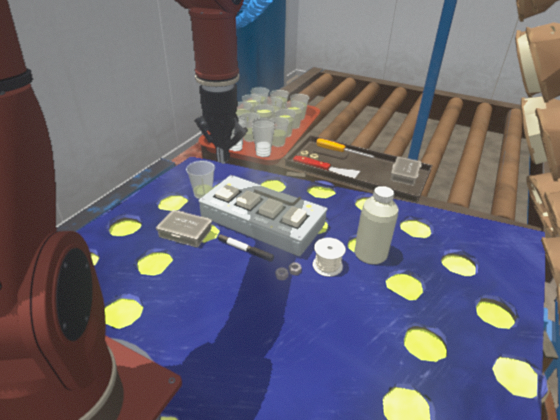

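The wrist view shows the key row at row ≈ 220. K1's top is centred at about (268,219), K2 at (189,220) and K3 at (110,222), and the closed fingertips are above K1. I'll check the positions by ray casting, and measure the bottle too.

Run:
```python
from h import *
for n,uv,z in [('K1',(268,219),67),('K2',(189,220),71),('K3',(111,221),71),('K4',(30,221),71)]:
    print(n,plane('wrist',uv,z).round(1))
print('K4 2view',tri('scene',(294.07,213.91),'side',(281.44,207.73)))
print('bottle cap',plane('side',(268,137),165),plane('scene',(384,191),165))
```

```text
K1 [516.6  64.6  67. ]
K2 [512.7   6.4  71. ]
K3 [510.1 -51.1  71. ]
K4 [ 506.6 -110.2   71. ]
K4 2view (array([ 507.51606602, -117.84625833,   69.13867284]), np.float64(0.5067030197930986))
bottle cap [ 542.99796149 -288.22875508  165.        ] [ 544.41460165 -290.38070738  165.        ]
```

```bash
python3 -m crank '[{"xyz":[0,-0.004,0.03],"twist":0,"fingers":255},{"xyz":[0,0,0.03],"twist":0,"fingers":255},{"xyz":[0,0,0],"twist":0,"fingers":255},{"xyz":[0,0,0],"twist":0,"fingers":255},{"xyz":[0,0,0],"twist":0,"fingers":255},{"xyz":[0,0,0],"twist":0,"fingers":255}]'
for i in 1 2 3; do python3 st.py|head -1; done
python3 -m crank '[{"xyz":[0,0,0.004],"twist":0,"fingers":255},{"xyz":[0,0,0],"twist":0,"fingers":255},{"xyz":[0,0,0],"twist":0,"fingers":255}]'
python3 st.py
```

```text
clock: 3.1
tool_pos: [516.7, 63.8, 97.0]
orientation: [0.091, 3.138, 0.002]
contact_force: [0.2, 0.1, -0.5]
finger_gap: 0.001
t 3.1 tcp [516.73  63.78  97.03] F [ 0.19  0.14 -0.53] gap 0.001
t 3.1 tcp [516.73  63.78  97.03] F [ 0.19  0.14 -0.53] gap 0.001
t 3.1 tcp [516.73  63.78  97.03] F [ 0.19  0.14 -0.53] gap 0.001
clock: 3.4
tool_pos: [515.6, 63.5, 91.4]
orientation: [-0.091, -3.14, 0.0]
contact_force: [0.4, 0.4, 0.3]
finger_gap: 0.0
t 3.4 tcp [515.59  63.48  91.36] F [0.43 0.36 0.26] gap 0.0
[[-0.998, 0.058, -0.0], [0.058, 0.998, -0.0], [0.0, -0.0, -1.0]]
```

```bash
python3 -m crank '[{"xyz":[0,0,0.005],"twist":0,"fingers":255},{"xyz":[0,0,0],"twist":0,"fingers":255},{"xyz":[0,0,0],"twist":0,"fingers":255}]' | egrep 'pos|force'
for i in 1 ; do
python3 -m crank '[{"xyz":[0,0,0.0015],"twist":0,"fingers":255},{"xyz":[0,0,0],"twist":0,"fingers":255}]'| egrep 'pos|force'
python3 -m crank '[{"xyz":[0,0,0.001],"twist":0,"fingers":255},{"xyz":[0,0,0],"twist":0,"fingers":255}]'| egrep 'pos|force'
python3 -m crank '[{"xyz":[0,0,0.001],"twist":0,"fingers":255},{"xyz":[0,0,0],"twist":0,"fingers":255}]'| egrep 'pos|force'
done
python3 -m crank '[{"xyz":[0,0,0.001],"twist":0,"fingers":255},{"xyz":[0,0,0],"twist":0,"fingers":255}]'| egrep 'pos|force'
python3 -m crank '[{"xyz":[0,0,0],"twist":0,"fingers":255}]'| egrep 'pos|force'
```

```text
tool_pos: [515.5, 63.4, 86.1]
contact_force: [-0.1, 0.4, -0.0]
tool_pos: [515.6, 63.5, 84.7]
contact_force: [0.8, -0.7, -0.1]
tool_pos: [515.6, 63.4, 83.7]
contact_force: [0.1, -0.3, 1.0]
tool_pos: [515.6, 63.4, 82.7]
contact_force: [0.2, 0.4, 0.0]
tool_pos: [515.5, 63.5, 81.7]
contact_force: [-0.3, -1.0, 1.0]
tool_pos: [515.6, 63.5, 81.8]
contact_force: [0.2, -0.1, -1.2]
```

The tip is at 67.8 with no steady force. A raised key would already push back with about 2.8 N, so K1 looks latched. I'll continue in 0.5 mm steps.

```bash
python3 -m crank '[{"xyz":[0,0,0.0005],"twist":0,"fingers":255},{"xyz":[0,0,0],"twist":0,"fingers":255}]'| egrep 'pos|force'
python3 -m crank '[{"xyz":[0,0,0.0005],"twist":0,"fingers":255},{"xyz":[0,0,0],"twist":0,"fingers":255}]'| egrep 'pos|force'
python3 -m crank '[{"xyz":[0,0,0],"twist":0,"fingers":255}]'| egrep 'pos|force'
python3 -m crank '[{"xyz":[0,0,0],"twist":0,"fingers":255}]'| egrep 'pos|force'
```

```text
tool_pos: [515.6, 63.5, 81.3]
contact_force: [0.3, 0.2, -0.7]
tool_pos: [515.7, 63.5, 80.9]
contact_force: [-0.2, -0.7, 1.6]
tool_pos: [515.7, 63.5, 80.9]
contact_force: [-0.5, 0.6, 1.7]
tool_pos: [515.7, 63.5, 80.9]
contact_force: [-0.4, -0.9, 1.2]
```

```bash
python3 -m crank '[{"xyz":[0,0,0.0005],"twist":0,"fingers":255},{"xyz":[0,0,0],"twist":0,"fingers":255}]'| egrep 'pos|force'
python3 -m crank '[{"xyz":[0,0,0],"twist":0,"fingers":255}]'| egrep 'pos|force'
python3 -m crank '[{"xyz":[0,0,0],"twist":0,"fingers":255}]'| egrep 'pos|force'
python3 -m crank '[{"xyz":[0,0,0],"twist":0,"fingers":255}]'| egrep 'pos|force'
```

```text
tool_pos: [515.7, 63.5, 80.4]
contact_force: [-1.3, 0.3, 3.6]
tool_pos: [515.7, 63.5, 80.4]
contact_force: [-1.1, -0.8, 2.8]
tool_pos: [515.7, 63.5, 80.4]
contact_force: [-1.1, 0.0, 2.9]
tool_pos: [515.7, 63.5, 80.4]
contact_force: [-0.7, -0.1, 4.1]
```

K1 met the finger at about 67 mm and took about 3.3 N for 0.5 mm, so it is latched. On to K2.

```bash
python3 -m crank '[{"xyz":[0,0,-0.015],"twist":0,"fingers":255},{"xyz":[0,-0.02,0],"twist":0,"fingers":255},{"xyz":[0,-0.02,0],"twist":0,"fingers":255},{"xyz":[0,-0.02,0],"twist":0,"fingers":255},{"xyz":[0,0,0],"twist":0,"fingers":255},{"xyz":[0,0,0.008],"twist":0,"fingers":255},{"xyz":[0,0,0],"twist":0,"fingers":255},{"xyz":[0,0,0],"twist":0,"fingers":255},{"xyz":[0,0,0],"twist":0,"fingers":255}]'| egrep 'pos|force'
python3 -m crank '[{"xyz":[0,0,0.0015],"twist":0,"fingers":255},{"xyz":[0,0,0],"twist":0,"fingers":255}]'| egrep 'pos|force'
python3 -m crank '[{"xyz":[0,0,0.001],"twist":0,"fingers":255},{"xyz":[0,0,0],"twist":0,"fingers":255}]'| egrep 'pos|force'
python3 -m crank '[{"xyz":[0,0,0.001],"twist":0,"fingers":255},{"xyz":[0,0,0],"twist":0,"fingers":255}]'| egrep 'pos|force'
python3 -m crank '[{"xyz":[0,0,0],"twist":0,"fingers":255}]'| egrep 'pos|force'
python3 -m crank '[{"xyz":[0,0,0],"twist":0,"fingers":255}]'| egrep 'pos|force'
```

```text
tool_pos: [512.2, 4.2, 87.2]
contact_force: [-0.4, 0.6, 0.3]
tool_pos: [512.1, 3.8, 85.7]
contact_force: [-0.5, -0.2, 0.6]
tool_pos: [512.3, 3.7, 84.9]
contact_force: [-0.7, 1.0, 1.7]
tool_pos: [512.3, 3.7, 83.9]
contact_force: [-0.8, 0.1, 0.9]
tool_pos: [512.3, 3.6, 83.9]
contact_force: [-0.7, 0.6, 1.4]
tool_pos: [512.3, 3.6, 83.9]
contact_force: [0.2, 0.7, 1.3]
```

```bash
python3 -m crank '[{"xyz":[0,0,0.001],"twist":0,"fingers":255},{"xyz":[0,0,0],"twist":0,"fingers":255}]'| egrep 'pos|force'
python3 -m crank '[{"xyz":[0,0,0],"twist":0,"fingers":255}]'| egrep 'pos|force'
python3 -m crank '[{"xyz":[0,0,-0.015],"twist":0,"fingers":255},{"xyz":[0,-0.02,0],"twist":0,"fingers":255},{"xyz":[0,-0.02,0],"twist":0,"fingers":255},{"xyz":[0,-0.02,0],"twist":0,"fingers":255},{"xyz":[0,0,0],"twist":0,"fingers":255},{"xyz":[0,0,0.012],"twist":0,"fingers":255},{"xyz":[0,0,0],"twist":0,"fingers":255},{"xyz":[0,0,0],"twist":0,"fingers":255},{"xyz":[0,0,0],"twist":0,"fingers":255}]'| egrep 'pos|force'
python3 -m crank '[{"xyz":[0,0,0.001],"twist":0,"fingers":255},{"xyz":[0,0,0],"twist":0,"fingers":255}]'| egrep 'pos|force'
python3 -m crank '[{"xyz":[0,0,0.001],"twist":0,"fingers":255},{"xyz":[0,0,0],"twist":0,"fingers":255}]'| egrep 'pos|force'
python3 -m crank '[{"xyz":[0,0,0.001],"twist":0,"fingers":255},{"xyz":[0,0,0],"twist":0,"fingers":255}]'| egrep 'pos|force'
python3 -m crank '[{"xyz":[0,0,0],"twist":0,"fingers":255}]'| egrep 'pos|force'
python3 -m crank '[{"xyz":[0,0,0],"twist":0,"fingers":255}]'| egrep 'pos|force'
```

```text
tool_pos: [512.3, 3.7, 82.8]
contact_force: [0.0, 0.8, 2.4]
tool_pos: [512.3, 3.7, 82.9]
contact_force: [0.6, 1.4, 1.4]
tool_pos: [508.6, -55.6, 85.6]
contact_force: [-0.1, -0.1, -0.8]
tool_pos: [508.8, -55.9, 84.9]
contact_force: [-0.8, 1.2, 1.5]
tool_pos: [508.9, -56.0, 83.9]
contact_force: [0.1, 0.7, 0.9]
tool_pos: [508.9, -56.2, 82.9]
contact_force: [-0.3, 1.6, 1.9]
tool_pos: [508.9, -56.3, 82.9]
contact_force: [0.2, 1.7, 2.6]
tool_pos: [508.8, -56.3, 82.9]
contact_force: [0.5, 1.8, 2.7]
```

K2 and K3 both give from about 71 mm with around 2.2 N at 2 mm in, so they are raised. Now K4.

```bash
python3 -m crank '[{"xyz":[0,0,-0.015],"twist":0,"fingers":255},{"xyz":[0,-0.02,0],"twist":0,"fingers":255},{"xyz":[0,-0.02,0],"twist":0,"fingers":255},{"xyz":[0,-0.02,0],"twist":0,"fingers":255},{"xyz":[0,0,0],"twist":0,"fingers":255},{"xyz":[0,0,0.012],"twist":0,"fingers":255},{"xyz":[0,0,0],"twist":0,"fingers":255},{"xyz":[0,0,0],"twist":0,"fingers":255},{"xyz":[0,0,0],"twist":0,"fingers":255}]'| egrep 'pos|force'
python3 -m crank '[{"xyz":[0,0,0.001],"twist":0,"fingers":255},{"xyz":[0,0,0],"twist":0,"fingers":255}]'| egrep 'pos|force'
python3 -m crank '[{"xyz":[0,0,0.001],"twist":0,"fingers":255},{"xyz":[0,0,0],"twist":0,"fingers":255}]'| egrep 'pos|force'
python3 -m crank '[{"xyz":[0,0,0.001],"twist":0,"fingers":255},{"xyz":[0,0,0],"twist":0,"fingers":255}]'| egrep 'pos|force'
python3 -m crank '[{"xyz":[0,0,0],"twist":0,"fingers":255}]'| egrep 'pos|force'
python3 -m crank '[{"xyz":[0,0,0],"twist":0,"fingers":255}]'| egrep 'pos|force'
```

```text
tool_pos: [505.1, -115.6, 85.6]
contact_force: [-0.2, -0.2, -0.2]
tool_pos: [505.4, -115.8, 84.9]
contact_force: [0.4, 0.8, 0.7]
tool_pos: [505.4, -115.9, 83.9]
contact_force: [0.3, 1.7, 1.0]
tool_pos: [505.4, -116.1, 82.9]
contact_force: [0.2, 2.0, 1.8]
tool_pos: [505.4, -116.2, 82.9]
contact_force: [0.2, 1.7, 1.9]
tool_pos: [505.4, -116.2, 82.9]
contact_force: [-0.1, 1.0, 1.5]
```

K4 is raised as well, so only K1 is latched. Back to K1.

```bash
python3 -m crank '[{"xyz":[0,0,-0.02],"twist":0,"fingers":255},{"xyz":[0,0.04,0],"twist":0,"fingers":255},{"xyz":[0,0.04,0],"twist":0,"fingers":255},{"xyz":[0,0.04,0],"twist":0,"fingers":255},{"xyz":[0,0.04,0],"twist":0,"fingers":255},{"xyz":[0,0.02,0],"twist":0,"fingers":255},{"xyz":[0,0,0],"twist":0,"fingers":255},{"xyz":[0,0,0.014],"twist":0,"fingers":255},{"xyz":[0,0,0],"twist":0,"fingers":255},{"xyz":[0,0,0],"twist":0,"fingers":255}]'| egrep 'pos|force'
python3 - <<'E'
from h import *
im=arm.get_image("side")[190:310,230:350,::-1]
cv2.imwrite("pics/side2.png",cv2.resize(im,None,fx=5,fy=5,interpolation=cv2.INTER_CUBIC))
E
```

```text
tool_pos: [515.1, 61.8, 88.0]
contact_force: [0.2, 1.5, -0.8]
```

View pics/side2.png

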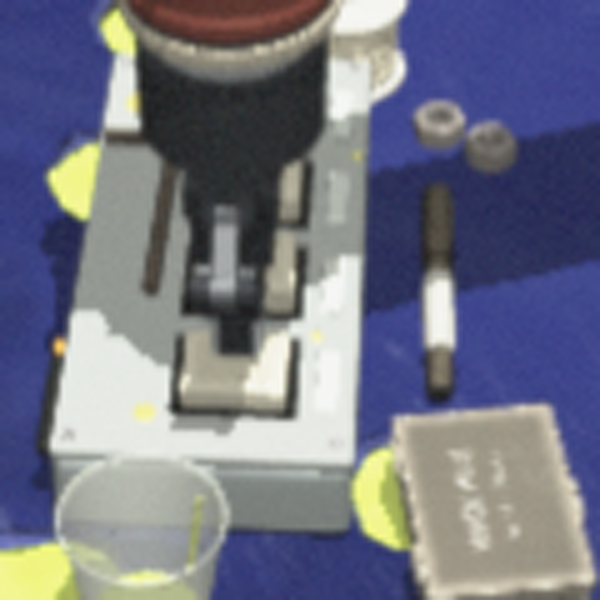

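The fingers are above K1 (crop (235,340)) and the cup, tin, marker and nuts are undisturbed. Pressing now.

```bash
python3 -m crank '[{"xyz":[0,0,0.003],"twist":0,"fingers":255},{"xyz":[0,0,0.003],"twist":0,"fingers":255},{"xyz":[0,0,0.002],"twist":0,"fingers":255},{"xyz":[0,0,0.002],"twist":0,"fingers":255},{"xyz":[0,0,0.002],"twist":0,"fingers":255},{"xyz":[0,0,0],"twist":0,"fingers":255},{"xyz":[0,0,0],"twist":0,"fingers":255},{"xyz":[0,0,0],"twist":0,"fingers":255}]'| egrep 'pos|force'
python3 -m crank '[{"xyz":[0,0,0],"twist":0,"fingers":255}]'| egrep 'pos|force'
```

```text
tool_pos: [515.6, 63.3, 76.9]
contact_force: [-0.7, -1.9, 3.1]
tool_pos: [515.6, 63.3, 76.8]
contact_force: [-1.7, -1.6, 2.9]
```

```bash
python3 -m crank '[{"xyz":[0,0,0.001],"twist":0,"fingers":255},{"xyz":[0,0,0.001],"twist":0,"fingers":255},{"xyz":[0,0,0],"twist":0,"fingers":255},{"xyz":[0,0,0],"twist":0,"fingers":255}]'| egrep 'pos|force'
python3 -m crank '[{"xyz":[0,0,0.0005],"twist":0,"fingers":255},{"xyz":[0,0,0],"twist":0,"fingers":255},{"xyz":[0,0,0],"twist":0,"fingers":255}]'| egrep 'pos|force'
python3 -m crank '[{"xyz":[0,0,0],"twist":0,"fingers":255}]'| egrep 'pos|force'
```

```text
tool_pos: [515.6, 63.3, 74.9]
contact_force: [-1.6, -2.5, 5.2]
tool_pos: [515.7, 63.3, 74.6]
contact_force: [-3.8, -2.8, 8.9]
tool_pos: [515.7, 63.3, 74.6]
contact_force: [-2.7, -3.0, 8.7]
```

The force jumped to about 8.8 N at tip 60.6 mm, so the key is at its stop. I'll lift off and look.

```bash
python3 -m crank '[{"xyz":[0,0,-0.005],"twist":0,"fingers":255},{"xyz":[0,0,-0.015],"twist":0,"fingers":255},{"xyz":[0,0,-0.04],"twist":0,"fingers":255},{"xyz":[0,0,-0.05],"twist":0,"fingers":255},{"xyz":[0,0.03,-0.03],"twist":0,"fingers":255},{"xyz":[0,0.045,0],"twist":0,"fingers":255},{"xyz":[0,0.045,0],"twist":0,"fingers":255},{"xyz":[0,0.045,0],"twist":0,"fingers":255},{"xyz":[0,0.045,0],"twist":0,"fingers":255},{"xyz":[0,0,0],"twist":0,"fingers":255},{"xyz":[0,0,0],"twist":0,"fingers":255}]'
python3 - <<'E'
from h import *
C={}
for n,(x0,y0,x1,y1) in dict(scene=(185,165,335,265),side=(230,190,350,310)).items():
    im=arm.get_image(n)[:,:,::-1];cv2.imwrite(f"pics/{n}3.png",im)
    cv2.imwrite(f"pics/{n}3Z.png",cv2.resize(im[y0:y1,x0:x1],None,fx=5,fy=5,interpolation=cv2.INTER_CUBIC))
    im=im.astype(int);m=((im[:,:,2]-im[:,:,0]>9)&(im[:,:,2]>222)).astype(np.uint8)
    k,l,st,c=cv2.connectedComponentsWithStats(m,connectivity=4)
    for i in range(1,k):
        if 100<st[i,4]<300: print(n,c[i].round(1),st[i])
E
```

```text
clock: 14.95
tool_pos: [527.2, 274.6, 213.8]
orientation: [-0.086, -3.14, 0.001]
contact_force: [-0.3, -1.2, 0.1]
finger_gap: 0.003
scene [273.9 185.6] [262 181  23  11 157]
scene [320.8 192.8] [310 188  25  10 144]
scene [248.1 197.1] [237 191  22  14 159]
scene [172.3 203.2] [159 197  28  14 263]
scene [270.2 205.2] [259 198  23  15 187]
scene [294.1 213.9] [283 206  23  16 201]
scene [125.  228.1] [111 222  30  13 270]
scene [ 89.9 260.2] [ 83 255  15  14 129]
side [175.    3.2] [167   0  18   8 109]
side [438.4  50. ] [429  46  21   9 152]
side [421.9  69.7] [405  65  35  11 190]
side [197.9  74. ] [188  69  22  10 140]
side [323.1 133.4] [313 130  21   8 138]
side [363.4 133.7] [353 130  21   8 117]
side [403.6 140.2] [395 136  19   9 120]
side [371.2 158.9] [360 154  23  11 185]
side [327.3 160.2] [318 157  20   7 116]
side [413.  170.8] [403 166  21  11 157]
side [221.1 175.7] [211 171  19  11 163]
side [447.6 193.5] [436 187  24  14 244]
side [202.7 204. ] [191 198  25  13 218]
side [197.9 236.5] [188 229  22  16 287]
side [ 83.8 259.5] [ 76 246  16  26 165]
side [ 17.1 299.9] [  7 293  22  15 218]
side [ 47. 301.] [ 37 294  22  15 219]
side [510.4 309.9] [498 306  23   9 152]
side [  6.4 330.6] [  0 325  16  14 134]
side [ 31.3 362.5] [ 21 354  22  19 275]
```

View pics/scene3Z.png

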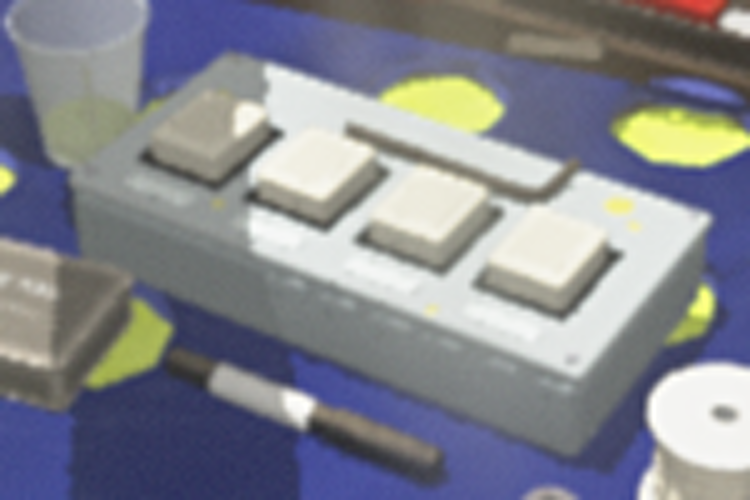

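View pics/side3Z.png

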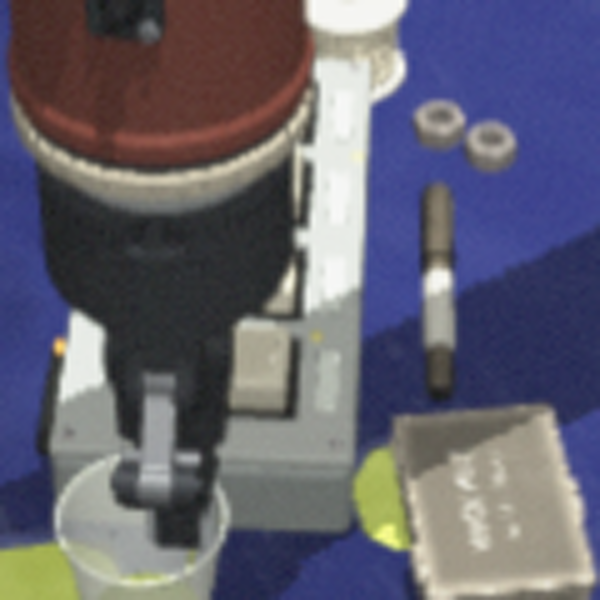

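K1 appears higher now, but the arm shades it in the scene view and partly hides it in the side view. I'll move the arm back towards its start and measure.

```bash
python3 -m crank '[{"xyz":[0.02,0.042,-0.005],"twist":0,"fingers":255},{"xyz":[0.02,0.042,-0.005],"twist":0,"fingers":255},{"xyz":[0.02,0.042,-0.005],"twist":0,"fingers":255},{"xyz":[0.02,0.042,-0.005],"twist":0,"fingers":255},{"xyz":[0.02,0.042,-0.005],"twist":0,"fingers":255},{"xyz":[0.02,0.042,-0.005],"twist":0,"fingers":255},{"xyz":[0.02,0.042,0],"twist":0,"fingers":255},{"xyz":[0.02,0.02,0],"twist":0,"fingers":255},{"xyz":[0,0,0],"twist":0,"fingers":255},{"xyz":[0,0,0],"twist":0,"fingers":255},{"xyz":[0,0,0],"twist":0,"fingers":255}]'
python3 - <<'E'
from h import *
C={};Z=[]
for n,(x0,y0,x1,y1) in dict(scene=(205,180,305,230),side=(262,200,297,275)).items():
    im=arm.get_image(n)[:,:,::-1];cv2.imwrite(f"pics/{n}4.png",im);old=cv2.imread(f"pics/{n}0.png")
    c=(205,175,255,215) if n=='scene' else (255,245,305,285)
    Z.append(np.hstack([cv2.resize(i[c[1]:c[3],c[0]:c[2]],None,fx=7,fy=7,interpolation=cv2.INTER_CUBIC) for i in (old,im)]))
    im=im.astype(int);m=((im[:,:,2]-im[:,:,0]>9)&(im[:,:,2]>222)).astype(np.uint8)
    M=np.zeros_like(m);M[y0:y1,x0:x1]=m[y0:y1,x0:x1]
    k,l,st,c=cv2.connectedComponentsWithStats(M,connectivity=4)
    C[n]=[c[i] for i in range(1,k) if 100<st[i,4]<300]
cv2.imwrite("pics/cmp4.png",np.vstack(Z))
S=sorted([c for c in C['scene'] if not(c[0]>272 and c[1]<190)],key=lambda c:c[0]);D=sorted(C['side'],key=lambda c:-c[1])
print(np.round(S,1).tolist(),np.round(D,1).tolist())
for a,b in zip(S,D): print(tri('scene',a,'side',b)[0].round(1))
E
```

```text
clock: 16.15
tool_pos: [388.2, 594.1, 244.7]
orientation: [0.095, 3.139, -0.001]
contact_force: [0.7, -0.5, -0.2]
finger_gap: -0.003
[[226.6, 189.3], [248.2, 197.0], [270.3, 205.3], [294.0, 214.0]] [[276.4, 260.6], [278.8, 241.4], [280.3, 223.7], [281.5, 207.7]]
[516.3  61.4  69.4]
[512.5   1.1  69.8]
[509.5 -58.2  69.9]
[ 507.3 -117.8   69.2]
```

View pics/cmp4.png

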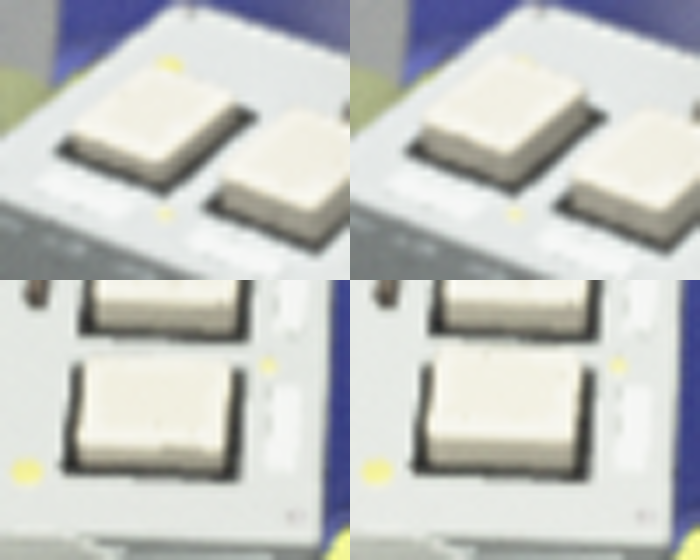

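View pics/side4.png

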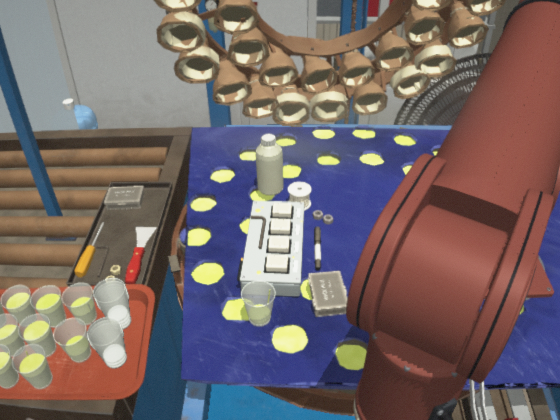

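The before/after crops show K1 has come up, with visibly taller side walls in both views. Its height went from 66.0 to 69.4 mm, level with the other three (69.2–69.9). In the side view all the loose things are where they were and the arm is clear.

```bash
python3 -c "
from rig import arm
print(arm.sign_off())"
```

```text
the job is handed in; nothing more can be done
None
```

I tapped all four keys from left to right with the fingers shut. The left-end key was the latched one: it met the fingers at about 67 mm and held about 3.3 N with roughly 0.5 mm of give. The other three gave from about 71 mm at about 2 N and were pressed in no more than about 2 mm.

I then pressed the left-end key to its stop (fingertips at about 60.6 mm, about 9 N) and let it spring up. The job was handed in at about 16 s on the clock, well inside the 48 s limit; sign-off gives no verdict.

**Last checks:**
- **Keys:** the cameras put all four caps level at 69.2–69.9 mm. The left key rose from 66.0 to 69.4 mm. These heights read 1–2 mm under the nominal 71 mm, the same offset as before any tap and within the camera calibration.
- **Other objects:** by eye in the side view, everything lying about was where it started, and the arm ended well clear.
- **Disagreement:** the wrist camera put the keys 3–8 mm further left than the other two cameras did. I aimed in between, and every tap landed on its cap.

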